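# Turn the workshop radio off

## Robot

A 6-joint arm with a two-finger parallel gripper is mounted at the origin on a cart in front of the work surface, level with it; the furniture and walls round the work are solid. World frame = base frame: x ahead of the robot, y to its left, z up, the work surface at z = 0. Lengths are in mm, angles in degrees, forces in N, time in s.
With the tool pointing down it reaches from about 350 to 850 mm from the base axis. Payload 8.1 kg.
Tool frame: the origin (TCP) lies on the centre line of the jaws, within the pads' length; the fingertips stand 19 mm ahead of it and the grasp point (between the pads) is the TCP (r.tip_reach is the z of the fingertips in the tool frame, in mm); z points along the fingers, y is the line along which they close (so a half turn about z gives the same grasp; the last joint's range is limited). The gripper opens to 85 mm and grips with 20 to 120 N. Pads are 22 mm wide; open, the fingers measure 114 mm over their backs; the gripper's body (76 mm by 85 mm) begins 54 mm behind the grasp point. The pads swing forward as they close: fully open they stand 13 mm farther back than shut.
Start: joints at [-82.07, 7.471, 85.268, -0, 87.261, -4.893], TCP at [133.182, -585.037, 250.292] pointing down, gripper open.
Joint ranges: [-169.43, 169.43], [-51.17, 129.36], [1.28, 143.12], [-76.62, 256.62], [0, 156.53], [-152.29, 152.29]. Speed limits (degrees/s): [136.94, 136.94, 159.86, 180, 180, 180].

## Interface

Orientations are given as [roll, pitch, yaw] about the fixed x, y, z axes, in that order (R = Rz(yaw) Ry(pitch) Rx(roll)).
In Python, from bench import r gives the robot as it stands. The module is installed in compiled form; this text tells all that it offers.
- The arm moves only by the shell command python3 -m handwheel 'ROWS' [FORCE]. ROWS is JSON, a list of rows, each a list of 7 numbers: the shift along the tool's x, y, z in m, then the turn, a rotation vector about the tool's x, y, z in degrees, then the finger opening in m, from 0 to 0.0854. In form: [[tx, ty, tz, ax, ay, az, claw], ...]. A call has 1 to 8 rows; each row shifts and turns the commanded pose from where the row before left it, along the tool's axes as they then stand; what a row does not reach is not made up. A row lasts 1/12 s, in which the tool goes at most 41.7 mm and 7.16 degrees, less where a joint would pass 70% of its speed; a pose out of reach is approached as far as the arm can. A call with a gripper value outside its range is refused whole. The fingers move at their own pace and stop on an object; FORCE is the grip in N (left out, the last holds). Time passes only in rows, so rows that do not move let the fingers close. It gives the time, the measured TCP pose, the force, the opening and the grip force at its end, in the units of the state.
- r.sense(): the state, without advancing time (a new reading comes with each control period).
- r.snapshot(name): name is "side" or "top" or "wrist"; returns (picture, depth): 400x640x3 uint8, blue, green, red; 400x640 float32, mm along the optical axis (not along the pixel's ray), 0 where there is no reading.
- r.calibration(name): a dict with "vfov" (degrees; the focal length in pixels is half the picture's height over the tangent of half this angle, whatever the lens; pixels are square), "cx", "cy" (the principal point, pixels), "rvec" (rotation vector, rad) and "tvec" (3), from world to camera coordinates, as OpenCV has them; the wrist camera has in their place "tool_from_camera" (4x4, takes a point from camera to tool coordinates, whose origin is the TCP and whose axes are the flange's). Camera axes: x right, y down, z forward; pixel columns grow to the right and rows downward; lengths in mm; the calibration is good to about 2 mm. The wrist camera is an equidistant fisheye: a pixel r from the principal point sees the ray r / f radians off the axis. A picture is of the moment at which its call begins: read the wrist's pose just before it. calibration takes no time and is no camera call.
- r.hand_in(): hands the job in; it is judged then, once.
The state is a dict: "time": time; "joint_pos": joint angles; "qd": joint speeds; "joint_efforts": joint torques, N m; "tool_pos": TCP position; "tcp_rot": TCP orientation; "ft_force": force on the tool from outside, world axes, zero at the start; "wrist_torque": the same for the moment, N m; "finger_gap": finger opening in mm; "grip_force": force on a finger pad.
Only numpy, scipy, OpenCV 4.12 (cv2) and the standard library are available. Lean on these libraries where they do the work, as an engineer would, in place of code of your own. Each camera call takes 0.05 s, during which the arm holds its last target. There are 200 camera calls.

## Task

Work is over: switch the table radio off by turning its volume knob, the larger of the two knobs on its sloping front, anticlockwise all the way to its end stop, and let go of it. Leave the smaller tuning knob as it is set, and do not shift the bead box, the round tin or the roll of tape that stand round the radio.

Things in the scene. Friction and masses are not known exactly. Their poses are not given: they have to be found in the camera images.
- radio: table radio, fixed, beech cabinet 260 wide (its y) x 180 deep (its x) x 89 high at the back, 40 at the front edge; origin under it on the table, front edge at x = -105 mm, back at +75. From the front edge an aluminium panel rises backwards at 25 degrees to x = 0. Two black knobs sit half way up it, 62 mm either side of the middle; which is left and which right varies. Flat slotted top behind.
- volume_grip (a point): on the axis of the volume (larger) knob: black disc 68 mm across, 9 thick, with a straight bar across it 66 long, 15 wide, 27 high above the disc, white line on the pointer half. Point: mid bar, 4 mm under its top, 33 above the panel. z axis = knob axis, out of the panel; turns with the knob. The pointer stands 150 degrees from this frame's x axis towards its y (other end of the bar: -30 degrees)
- volume_pointer (a point): pointer end of the volume knob's bar, at the bar's top, 31 mm from the axis; the bar lies along the line from the axis to it
- volume_knob (a joint): turn of the volume knob: 0 at the anticlockwise end stop (off, pointer at 7 o'clock, the end of the printed scale with the smallest dots), grows clockwise seen from the front, up to 5.24 at the other stop; stiff turning about 0.06 N m; stays where it is left. At the start 1.0 to 2.4
- tuning_grip (a point): point on the axis of the tuning knob, the smaller knob: black, 36 mm across, disc 7 mm thick with a bar 10 mm wide and 12 mm high across it; the point is 4 mm under the bar's top, 16 mm above the panel; z axis out of the panel. Not to be turned
- tuning_pointer (a point): pointer end of the tuning knob's bar, at its top, 15 mm from its axis. It must stay where it is
- tower: clear upright bead box with dark red and blue beads, 32 x 83 x 110 mm, loose, left of the radio; origin under its centre. Bystander
- tin: flat round pin tin with a teal lid, 70 mm across, 23 high, loose, in front of the radio; origin under its centre. Bystander
- tape: roll of masking tape lying flat, 97 mm across, 25 high, loose, right of the radio; origin under its centre. Bystander

How it is judged (in metres and radians):
At the end, for the whole second after the job is handed in: the volume knob is within 0.09 rad (5 degrees) of its anticlockwise end stop and at rest; the tuning knob's pointer is within 4 mm, and the bead box, tin and tape within 20 mm, of where they stood (value of joint volume_knob below 0.09 rad and not (velocity of joint volume_knob above 0.05 rad/s) and distance of tuning_pointer from where it was at the start of the episode below 0.004 m and distance of each of tower, tin, tape from where it was at the start of the episode below 0.02 m); the robot touches nothing.
It fails at once if the tuning knob is turned (its pointer moves more than 4 mm) (distance of tuning_pointer from where it was at the start of the episode above 0.004 m).
It fails at once if the bead box, the tin or the tape is shifted more than 20 mm (distance of any of tower, tin, tape from where it was at the start of the episode above 0.02 m).
It fails at once if the bead box is tipped over (angle between tower's own z axis and vertical above 0.35 rad).
It also fails if it takes over 54 s, if anything falls off the work surface, if the arm or the gripper's body presses on something with over 40 N, if the wrist force passes 120 N, or if a joint passes its speed limit or range.

## Working session

There is one attempt and no reset: what is moved stays moved. The work goes in short steps, Python scripts to look and compute and a shell command to move; the robot and the scene stay as the last step left them, time stands still between calls to the robot, and variables do not carry over. Pictures are saved under pics/ and viewed, at most 10 in all, crops included, and the job is handed in when it is done.

```bash
mkdir -p pics; cat > h.py <<'E'
import numpy as np, cv2
from scipy.spatial.transform import Rotation as R
from bench import r
def cam(n):
    c=r.calibration(n); f=200/np.tan(np.radians(c["vfov"])/2)
    Rm=cv2.Rodrigues(np.array(c["rvec"],float))[0]; t=np.array(c["tvec"],float).ravel()
    return f,c["cx"],c["cy"],Rm,t
def cloud(n,d):
    f,cx,cy,Rm,t=cam(n); v,u=np.mgrid[0:400,0:640]
    P=np.stack([(u-cx)/f*d,(v-cy)/f*d,d],-1)
    return (P-t)@Rm   # world
def tool():
    s=r.sense(); return np.array(s["tool_pos"]),R.from_euler('xyz',s["tcp_rot"],degrees=True),s
E
python3 - <<'E'
from h import *
for n in("top","side"):
    p,d=r.snapshot(n); cv2.imwrite(f"pics/{n}0.png",p); np.savez(f"{n}0.npz",p=p,d=d)
    f,cx,cy,Rm,t=cam(n); print(n,f,cx,cy,-Rm.T@t,Rm[2])
print(r.calibration("wrist")); print(r.sense())
E
```

```text
top 366.781217440174 318.3942370628281 196.2530600913576 [399.62060439 336.23670422 924.80243885] [ 2.08331245e-01  2.48929834e-04 -9.78058296e-01]
side 519.8446672240605 319.0000596008349 200.26516996517378 [ 240.95080581 -543.01927365  620.72534169] [ 0.30484048  0.82127843 -0.48225929]
{'vfov': 65.70646984690485, 'cx': 313.9128852867998, 'cy': 200.51408180377055, 'tool_from_camera': array([[-3.96777903e-04, -9.44775485e-01, -3.27718059e-01,
         8.51814533e+01],
       [ 9.99999353e-01, -2.55500285e-05, -1.13707071e-03,
        -3.89721604e-01],
       [ 1.06590332e-03, -3.27718298e-01,  9.44774884e-01,
        -1.24315397e+02],
       [ 0.00000000e+00,  0.00000000e+00,  0.00000000e+00,
         1.00000000e+00]])}
{'time': 0.1, 'joint_pos': array([-8.20706292e+01,  7.51217750e+00,  8.53238402e+01, -1.17525420e-03,
        8.72617941e+01, -4.89276817e+00]), 'qd': array([-0.07041695, -0.05884503, -0.07847968,  0.15009364, -0.02439895,
       -0.06280712]), 'joint_efforts': array([ 2.23358424e-03, -5.70952213e+01, -5.01944840e+01,  5.49912500e-05,
        8.09146150e-03, -1.56433509e-05]), 'tool_pos': array([ 133.10773813, -584.56564353,  249.32707564]), 'tcp_rot': array([-1.79902444e+02, -7.17294560e-03,  1.28221900e+01]), 'ft_force': array([-0.60731316,  0.47824528, -0.5528111 ]), 'wrist_torque': array([0.01231754, 0.01392421, 0.02155556]), 'grip_force': 0.0, 'finger_gap': 85.06391786656826}
```

View pics/top0.png

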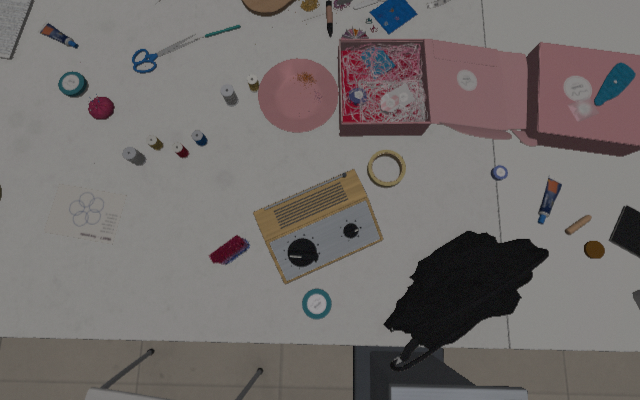

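View pics/side0.png

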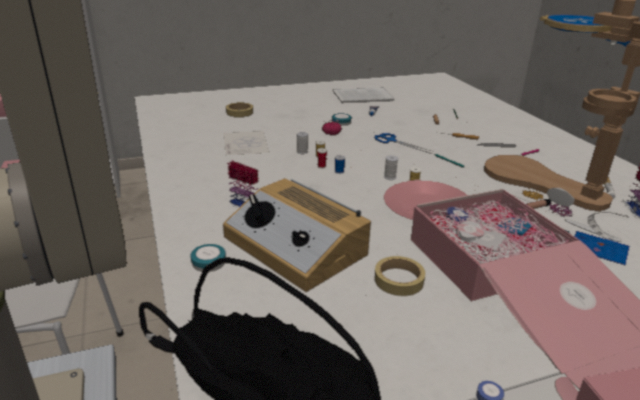

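The top view shows the volume knob at about (302,252), with its bar roughly horizontal and a white line on the left half, and the tuning knob at (351,231). The bead box is at (229,249), the tin at (316,304) and the tape at (386,168). The side view shows the same scene, with a black bag lying to the right of the radio.

```bash
python3 - <<'E'
from h import *
z=np.load("top0.npz"); p,d=z["p"],z["d"]; W=cloud("top",d)
hsv=cv2.cvtColor(p,cv2.COLOR_BGR2HSV)
roi=np.zeros((400,640),np.uint8); cv2.fillPoly(roi,[np.array([[268,238],[368,195],[380,236],[286,276]])],1)
grey=(roi>0)&(hsv[...,1]<50)&(hsv[...,2]>70)&(d>0)
P=W[grey]
for _ in range(4):
    c=P.mean(0); n=np.linalg.svd(P-c,full_matrices=False)[2][2]; n*=np.sign(n[2]); P=P[abs((P-c)@n)<3]
print("panel n",n,"c",c,"tilt",np.degrees(np.arccos(n[2])),"yaw of -n",np.degrees(np.arctan2(-n[1],-n[0])), len(P))
blk=((roi>0)&(hsv[...,2]<60)).astype(np.uint8)
k,l,st,ce=cv2.connectedComponentsWithStats(blk)
f,cx,cy,Rm,t=cam("top"); C=-Rm.T@t
for i in range(1,k):
    if st[i,4]>40:
        h=(W[l==i]-c)@n; print(st[i],ce[i],"height pct",np.percentile(h[d[l==i]>0],[10,50,90,98]))
        for hh in (0,9):
            ray=Rm.T@np.array([(ce[i][0]-cx)/f,(ce[i][1]-cy)/f,1]); s=((c+hh*n-C)@n)/(ray@n); print(hh,C+s*ray)
for nm,b in dict(tower=(208,232,252,268),tin=(300,287,334,321),tape=(364,148,408,190),bag=(384,230,550,370)).items():
    q=W[b[1]:b[3],b[0]:b[2]].reshape(-1,3); q=q[(q[:,2]>12)&(q[:,2]<300)]; print(nm,q.min(0).round(),q.max(0).round())
for u,v in[(254,212),(355,170),(383,240),(286,282)]: print(u,v,W[v-1:v+2,u-1:u+2].reshape(-1,3).mean(0).round())
cr=p[215:290,260:380]; cv2.imwrite("pics/crop.png",cv2.resize(np.clip(cr.astype(float)*1.6,0,255).astype(np.uint8),None,fx=6.5,fy=6.5,interpolation=cv2.INTER_CUBIC))
E
```

```text
panel n [-0.37779386 -0.18320888  0.90758267] c [487.82446609 308.87725206  68.52459272] tilt 24.826596573455173 yaw of -n 25.870788935451383 2728
[343 223  15  15 161] [350.13664596 230.20496894] height pct [ 6.43922697  9.35973526 19.52654743 21.11865808]
0 [503.00968129 259.90048992  64.95897099]
9 [501.85442912 260.75345795  74.56671738]
[288 238  30  29 638] [302.32601881 252.05015674] height pct [ 7.85817931 10.79297865 36.11846367 37.94167981]
0 [449.46383814 370.60285482  65.01666834]
9 [448.90689822 370.21885323  74.62377003]
tower [418. 503.  13.] [482. 574. 109.]
tin [297. 300.  13.] [366. 369.  27.]
tape [623. 116.  12.] [719. 212.  28.]
bag [ 197. -197.   12.] [512. 174. 207.]
254 212 [540. 488.  67.]
355 170 [661. 245.  28.]
383 240 [487. 173.   8.]
286 282 [380. 408.  40.]
```

View pics/crop.png

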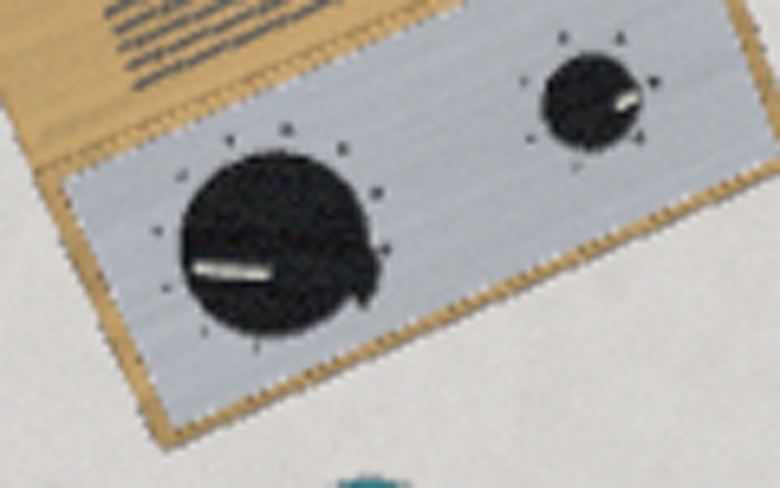

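The crop shows the volume pointer's white line running from (190,268) to (270,272), at about 10 o'clock. The smallest dot is at about (257,348), 7 o'clock on the sloped panel, so the turn needed is roughly 85° anticlockwise.

```bash
cat >> h.py <<'E'
n=np.array([-.3778,-.1832,.9076]); n/=np.linalg.norm(n)
c0=np.array([487.8,308.9,68.5])
up=np.array([0,0,1])-n[2]*n; up/=np.linalg.norm(up); left=np.cross(n,up)
def target(g,beta,h):   # g axis point on panel; bar angle beta ccw from up; h above panel
    b=np.cos(beta)*up+np.sin(beta)*left
    return g+h*n, R.from_matrix(np.stack([b,np.cross(-n,b),-n],1))
def delta(Pt,Rt):
    P,Q,s=tool(); print("tool shift mm",(Q.inv().apply(Pt-P)).round(1),"in target axes",Rt.inv().apply(Pt-P).round(1),"rotvec deg",np.degrees((Q.inv()*Rt).as_rotvec()).round(2),"pos",P.round(1))
E
python3 - <<'E'
from h import *
z=np.load("top0.npz"); p,d=z["p"],z["d"]; W=cloud("top",d)
h=(W-c0)@n; k0=np.array([449,370.4,68.]); rel=W-k0
m=(h>28)&(h<45)&(np.linalg.norm(rel-(rel@n)[...,None]*n,axis=-1)<45)
B=W[m]; a=np.stack([(B-k0)@up,(B-k0)@left],1); print(m.sum(),a.mean(0),(a.min(0)+a.max(0))/2,a.min(0),a.max(0))
w=np.linalg.svd(a-a.mean(0))[2][0]; print("bar angle",np.degrees(np.arctan2(w[1],w[0])))
f,cx,cy,Rm,t=cam("top"); C=-Rm.T@t; e=[]
for u,v in[(260+190/6.5,215+268/6.5),(260+272/6.5,215+272/6.5)]:
    ray=Rm.T@np.array([(u-cx)/f,(v-cy)/f,1]); s=((c0+36*n-C)@n)/(ray@n); q=C+s*ray-k0; e.append([q@up,q@left])
print(e,np.degrees(np.arctan2(*(np.array(e[0])-e[1])[::-1])))
delta(*target(k0,np.radians(66),160))
E
```

```text
210 [2.90337609 1.56383446] [1.58775019 1.48633714] [-19.72632143 -28.77998895] [22.90182181 31.75266323]
bar angle -120.61626040523862
[[np.float64(16.784990935003524), np.float64(29.568079456719794)], [np.float64(3.083752268590823), np.float64(4.876483033633094)]] 60.97433325957388
tool shift mm [ 454.5 -845.8   37.6] in target axes [886.8 218.1 298.9] rotvec deg [-12.06  23.99 -77.75] pos [ 133.1 -584.6  249.3]
```

```bash
python3 -m handwheel '[[0.04,0,-0.035,0,0,0,0.0854],[0.041,0,-0.02,0,0,0,0.0854],[0.041,0,-0.02,0,0,0,0.0854],[0.041,0,-0.02,0,0,0,0.0854],[0.041,0,-0.02,0,0,0,0.0854],[0.035,-0.02,-0.01,0,0,0,0.0854],[0.035,-0.02,0,0,0,0,0.0854],[0.035,-0.02,0,0,0,0,0.0854]]'
```

```text
time: 0.77
tool_pos: [400.3, -462.0, 361.4]
tcp_rot: [180.0, -0.0, 12.8]
ft_force: [0.2, -0.8, 0.1]
finger_gap: 85.2
grip_force: 0.0
```

```bash
python3 -m handwheel '[[0.009,-0.037,0,0,0,0,0.0854],[0.009,-0.037,0,0,0,0,0.0854],[0.009,-0.037,0,0,0,0,0.0854],[0.009,-0.037,0,0,0,0,0.0854],[0.009,-0.037,0,0,0,0,0.0854],[0.009,-0.037,0,0,0,0,0.0854],[0.009,-0.037,0,0,0,0,0.0854],[0.009,-0.037,0,0,0,0,0.0854]]'; python3 -m handwheel '[[0.009,-0.037,0,0,0,0,0.0854],[0.009,-0.037,0,0,0,0,0.0854],[0.009,-0.037,0,0,0,0,0.0854],[0.009,-0.037,0,0,0,0,0.0854],[0.009,-0.037,0,0,0,0,0.0854],[0.009,-0.037,0,0,0,0,0.0854],[0.009,-0.037,0,0,0,0,0.0854],[0.009,-0.037,0,0,0,0,0.0854]]'; python3 - <<'E'
from h import *
g=np.array([449,370.4,68.])+1.3*up+1.3*left
delta(*target(g,np.radians(60),160)); print(r.sense()["joint_pos"].round(1))
E
```

```text
time: 1.43
tool_pos: [402.8, -156.7, 360.4]
tcp_rot: [-180.0, 0.0, 12.8]
ft_force: [1.3, 0.2, -0.4]
finger_gap: 85.1
grip_force: 0.0
time: 2.1
tool_pos: [407.3, 148.0, 360.6]
tcp_rot: [180.0, -0.0, 12.8]
ft_force: [1.3, 0.5, -0.2]
finger_gap: 85.3
grip_force: 0.0
tool shift mm [  25.4 -193.9  146.9] in target axes [158.9 -91.1 162.1] rotvec deg [-10.58  24.37 -71.83] pos [407.3 148.  360.6]
[ 13.2 -19.8  99.2  -0.  100.6  90.4]
```

```bash
python3 -m handwheel '[[0,0,0,-0.96,2.22,-6.53,0.0854],[0,0,0,-0.96,2.22,-6.53,0.0854],[0,0,0,-0.96,2.22,-6.53,0.0854],[0,0,0,-0.96,2.22,-6.53,0.0854],[0,0,0,-0.96,2.22,-6.53,0.0854],[0,0,0,-0.96,2.22,-6.53,0.0854],[0,0,0,-0.96,2.22,-6.53,0.0854],[0,0,0,-0.96,2.22,-6.53,0.0854]]'; python3 -m handwheel '[[0,0,0,-0.96,2.22,-6.53,0.0854],[0,0,0,-0.96,2.22,-6.53,0.0854],[0,0,0,-0.96,2.22,-6.53,0.0854],[0.032,-0.018,0.014,0,0,0,0.0854],[0.032,-0.018,0.014,0,0,0,0.0854],[0.032,-0.018,0.014,0,0,0,0.0854],[0.032,-0.018,0.014,0,0,0,0.0854],[0.031,-0.019,0.014,0,0,0,0.0854]]'; python3 -m handwheel '[[0,0,0.03,0,0,0,0.0854],[0,0,0.03,0,0,0,0.0854],[0,0,0.031,0,0,0,0.0854],[0,0,0,0,0,0,0.0854],[0,0,0,0,0,0,0.0854],[0,0,0,0,0,0,0.0854]]';  python3 - <<'E'
from h import *
g=np.array([449,370.4,68.])+1.3*up+1.3*left
delta(*target(g,np.radians(60),160)); P,Q,s=tool(); print(s["joint_pos"].round(1))
p,d=r.snapshot("wrist"); np.savez("w1.npz",p=p,d=d,P=P,Q=Q.as_matrix()); cv2.imwrite("pics/w1.png",p)
E
```

```text
time: 2.77
tool_pos: [407.6, 146.4, 360.5]
tcp_rot: [165.4, -11.9, 67.4]
ft_force: [-0.2, -0.3, 1.2]
finger_gap: 85.2
grip_force: 0.0
time: 3.43
tool_pos: [354.3, 325.4, 297.3]
tcp_rot: [158.1, -12.2, 88.2]
ft_force: [1.6, 0.2, 0.4]
finger_gap: 85.3
grip_force: 0.0
time: 3.93
tool_pos: [389.5, 340.8, 216.3]
tcp_rot: [158.1, -12.2, 88.2]
ft_force: [-0.1, 0.8, -0.0]
finger_gap: 85.4
grip_force: 0.0
tool shift mm [ 1.3 -1.6  2.5] in target axes [ 1.3 -1.6  2.5] rotvec deg [ 0.04 -0.06 -0.03] pos [389.5 340.8 216.3]
[ 39.2 -27.2 122.9  -6.4  60.1  45.4]
```

View pics/w1.png

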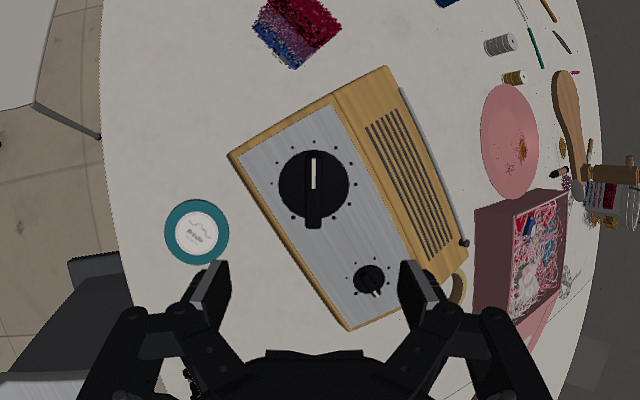

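The wrist view shows the bar upright at column 314, rows 156 to 227, lined up with the tool's x axis. The white line runs from (314,158) to (314,189).

```bash
cat >> h.py <<'E'
def wray(uv,P,Q):
    c=r.calibration("wrist"); f=200/np.tan(np.radians(c["vfov"])/2); T=np.array(c["tool_from_camera"])
    dx,dy=uv[0]-c["cx"],uv[1]-c["cy"]; rr=np.hypot(dx,dy)+1e-9; th=rr/f
    v=np.array([np.sin(th)*dx/rr,np.sin(th)*dy/rr,np.cos(th)])
    return P+Q@T[:3,3], Q@T[:3,:3]@v
def on_panel(uv,h,P,Q):
    o,v=wray(uv,P,Q); return o+v*(((c0+h*n-o)@n)/(v@n))
E
python3 - <<'E'
from h import *
z=np.load("w1.npz"); p,P,Q=z["p"],z["P"],z["Q"]
g=np.array([449,370.4,68.])+1.3*up+1.3*left
hsv=cv2.cvtColor(p,cv2.COLOR_BGR2HSV)
roi=np.zeros((400,640),np.uint8); roi[140:235,265:362]=1
k,l,st,ce=cv2.connectedComponentsWithStats(((hsv[...,2]<70)&(roi>0)).astype(np.uint8)); i=1+st[1:,4].argmax(); print(st[i],ce[i])
wl=(hsv[...,2]>100); wl[:150]=0; wl[200:]=0; wl[:,:295]=0; wl[:,332:]=0
v,u=np.nonzero(wl); print(u.min(),u.max(),v.min(),v.max())
cnt=max(cv2.findContours((l==i).astype(np.uint8),0,1)[0],key=cv2.contourArea)[:,0]
D=np.array([on_panel(q,9,P,Q)-g for q in cnt]); a=np.stack([D@up,D@left],1)
# circle fit w/o bar region
for _ in range(5):
    A=np.c_[2*a,np.ones(len(a))]; x=np.linalg.lstsq(A,(a**2).sum(1),rcond=None)[0]; rad=np.sqrt(x[2]+x[:2]@x[:2]); e=np.hypot(*(a-x[:2]).T)-rad; a=a[abs(e)<max(1.2,e.std())]
print("disc centre off",x[:2],rad,len(a))
e=[]
for vv in(v.min(),v.max()):
    q=on_panel((u[v==vv].mean(),vv),36,P,Q)-g; e.append([q@up,q@left])
print(e,np.degrees(np.arctan2(*(np.array(e[0])-e[1])[::-1])))
for uv in [(314,157),(314,227)]:
    print("tool",((on_panel(uv,36,P,Q)-P)@Q).round(1))
E
```

```text
[ 278  150   71   79 3872] [313.3197314  186.11234504]
295 331 150 188
disc centre off [2.62517987 1.25311884] 33.2858607775471 144
[[np.float64(21.570470926330827), np.float64(34.38638195335019)], [np.float64(5.074391215237638), np.float64(5.9544789843463315)]] 59.87785938176599
tool [ 35.8   0.6 129.5]
tool [-27.5   0.6 129.4]
```

```bash
python3 -m handwheel '[[0.004,0.0005,0.02,0,0,0,0.0854],[0,0,0.03,0,0,0,0.0854],[0,0,0.03,0,0,0,0.0854],[0,0,0.025,0,0,0,0.07],[0,0,0.015,0,0,0,0.06],[0,0,0.010,0,0,0,0.05],[0,0,0,0,0,0,0.04],[0,0,0,0,0,0,0.035]]' 50; python3 - <<'E'
from h import *
P,Q,s=tool(); p,d=r.snapshot("wrist"); np.savez("w2.npz",p=p,d=d,P=P,Q=Q.as_matrix()); cv2.imwrite("pics/w2.png",p)
E
```

```text
time: 4.65
tool_pos: [439.9, 368.9, 100.0]
tcp_rot: [158.1, -12.2, 88.2]
ft_force: [-0.5, -0.6, 0.6]
finger_gap: 35.0
grip_force: 0.0
```

View pics/w2.png

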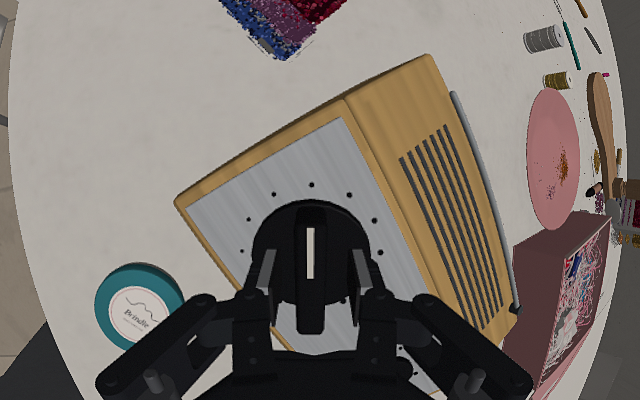

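The jaws stand either side of the bar, which is at about (311,260), and are centred on it. I'll close them and turn.

```bash
python3 -m handwheel '[[0,0,0,0,0,0,0.01],[0,0,0,0,0,0,0.01],[0,0,0,0,0,0,0.01],[0,0,0,0,0,0,0.01],[0,0,0,0,0,-3,0.01],[0,0,0,0,0,-6,0.01],[0,0,0,0,0,-6,0.01]]' 50; python3 -m handwheel '[[0,0,0,0,0,-6,0.01],[0,0,0,0,0,-6,0.01],[0,0,0,0,0,-6,0.01],[0,0,0,0,0,-6,0.01],[0,0,0,0,0,-6,0.01]]';  python3 -c "
from bench import r;print(r.sense())"
```

```text
time: 5.28
tool_pos: [437.7, 369.5, 99.5]
tcp_rot: [155.9, -6.3, 102.5]
ft_force: [-18.8, -2.3, 14.3]
finger_gap: 13.6
grip_force: 49.7
time: 5.7
tool_pos: [436.7, 369.0, 98.9]
tcp_rot: [156.1, 6.2, 129.9]
ft_force: [-28.3, -8.5, 19.0]
finger_gap: 13.9
grip_force: 51.0
{'time': 5.7, 'joint_pos': array([ 38.04432365,  -8.90265843, 121.50651828,  -7.17276937,
        43.421902  ,   1.03096249]), 'qd': array([ 3.90410901e-02, -2.40467470e-02,  1.65429353e-02,  2.13415069e-02,
        4.82010117e-01, -7.15191317e+01]), 'joint_efforts': array([ -6.77443251, -33.62627506, -50.54535985,  -3.02882418,
        -8.4870261 ,   2.51682289]), 'tool_pos': array([436.66759287, 369.03415836,  98.93174997]), 'tcp_rot': array([156.08000009,   6.20206667, 129.86483421]), 'ft_force': array([-28.30005098,  -8.47638014,  18.99255043]), 'wrist_torque': array([-0.72403083,  3.0949472 ,  0.15646987]), 'grip_force': 51.03735387325287, 'finger_gap': 13.872868794301972}
```

```bash
python3 -m handwheel '[[0.0008,-0.0028,-0.0015,0,0,-1,0.01],[0,0,0,0,0,-5,0.01],[0,0,0,0,0,-6,0.01],[0,0,0,0,0,-6,0.01],[0,0,0,0,0,0,0.01]]';  python3 -c "
from bench import r;s=r.sense();print(s['ft_force'],s['wrist_torque'],s['joint_efforts'])"
```

```text
time: 6.12
tool_pos: [435.6, 368.0, 98.8]
tcp_rot: [158.8, 13.3, 146.8]
ft_force: [1.0, 7.2, -8.4]
finger_gap: 13.8
grip_force: 54.7
[ 0.98061995  7.23887834 -8.40273903] [0.56065401 0.55880311 0.36581993] [ -2.66166016 -42.07176805 -48.94860148  -1.78426087  -2.23983228
  -2.2461091 ]
```

```bash
python3 -m handwheel '[[0,0,0,0,0,-6,0.01],[0,0,0,0,0,-6,0.01],[0,0,0,0,0,-6,0.01],[0,0,0,0,0,-5,0.01],[0,0,0,0,0,0,0.01]]'; python3 -c "
from bench import r;s=r.sense();print(s['ft_force'],s['wrist_torque'],s['joint_efforts'][5],s['joint_pos'])";  python3 -m handwheel '[[0,0,0,0,0,-2,0.01],[0,0,0,0,0,-2,0.01],[0,0,0,0,0,0,0.01]]'; python3 - <<'E'
from h import *
P,Q,s=tool(); print(s['ft_force'],s['wrist_torque'],s['wrist_torque']@n,s['joint_efforts'][5]); b=Q.apply([1,0,0]); print("bar angle",np.degrees(np.arctan2(b@left,b@up)))
E
```

```text
time: 6.53
tool_pos: [435.4, 367.1, 98.5]
tcp_rot: [165.6, 20.4, 169.5]
ft_force: [-4.2, -0.6, -1.1]
finger_gap: 13.9
grip_force: 55.9
[-4.20118645 -0.56280047 -1.0757935 ] [-0.48581521  0.8204621   0.08200413] -2.0427243411540985 [ 38.03441082  -9.31059057 121.96318149  -7.34629071  43.26086127
 -39.79767806]
time: 6.78
tool_pos: [435.4, 367.0, 98.4]
tcp_rot: [166.9, 21.3, 173.3]
ft_force: [-5.4, -2.7, 1.0]
finger_gap: 13.9
grip_force: 56.3
[-5.44529995 -2.65249618  1.04039887] [-0.56106247  1.03141064 -0.24075531] -0.19549133923335607 -0.9860545769333839
bar angle 149.89832208295073
```

```bash
python3 -m handwheel '[[0,0,0,0,0,-2,0.01],[0,0,0,0,0,-2,0.01],[0,0,0,0,0,0,0.01],[0,0,0,0,0,0,0.01]]'; cat > q.py <<'E'
from h import *
P,Q,s=tool(); print(s['ft_force'],s['wrist_torque']@n,s['joint_efforts'][5]); b=Q.apply([1,0,0]); print("bar angle",np.degrees(np.arctan2(b@left,b@up)),s["time"])
E
python3 q.py; python3 -m handwheel '[[0,0,0,0,0,-2,0.01],[0,0,0,0,0,-1,0.01],[0,0,0,0,0,0,0.01],[0,0,0,0,0,0,0.01]]'; python3 q.py
```

```text
time: 7.12
tool_pos: [435.4, 367.0, 98.4]
tcp_rot: [168.4, 22.0, 177.3]
ft_force: [-5.8, -3.5, 1.4]
finger_gap: 13.7
grip_force: 67.8
[-5.84676299 -3.49790292  1.41712407] -1.599508175465411 -1.761205829679966
bar angle 153.64026235648467 7.1167
time: 7.45
tool_pos: [436.4, 367.0, 98.9]
tcp_rot: [169.6, 22.7, -179.4]
ft_force: [-2.5, -5.0, 3.1]
finger_gap: 13.8
grip_force: 91.8
[-2.47174849 -4.96478787  3.05654405] -1.1969635517707398 -1.1982490494847298
bar angle 156.78686010561498 7.45
```

Grip force is rising with the turn, so the bar is against its stop. I'll open and back away.

```bash
python3 -m handwheel '[[0,0,0,0,0,0,0.03],[0,0,0,0,0,0,0.04],[0,0,0,0,0,0,0.05],[0,0,-0.015,0,0,0,0.05],[0,0,-0.025,0,0,0,0.06],[0,0,-0.03,0,0,0,0.06],[0,0,-0.035,0,0,0,0.06],[0,0,-0.035,0,0,0,0.06]]'; python3 -m handwheel '[[0,0,0,0,0,0,0.06],[0,0,0,0,0,0,0.06]]'; python3 - <<'E'
from h import *
P,Q,s=tool(); p,d=r.snapshot("wrist"); np.savez("w3.npz",p=p,d=d,P=P,Q=Q.as_matrix()); cv2.imwrite("pics/w3.png",p)
print(np.round(Q.as_matrix(),2))
E
```

```text
time: 8.12
tool_pos: [382.3, 341.2, 226.5]
tcp_rot: [169.7, 22.7, -179.2]
ft_force: [-0.1, 0.7, 0.3]
finger_gap: 59.8
grip_force: 0.0
time: 8.28
tool_pos: [384.2, 342.9, 229.5]
tcp_rot: [169.4, 23.1, -179.3]
ft_force: [-0.4, 1.0, -0.9]
finger_gap: 59.9
grip_force: 0.0
[[-0.92 -0.08  0.38]
 [-0.01  0.98  0.19]
 [-0.39  0.17 -0.9 ]]
```

View pics/w3.png

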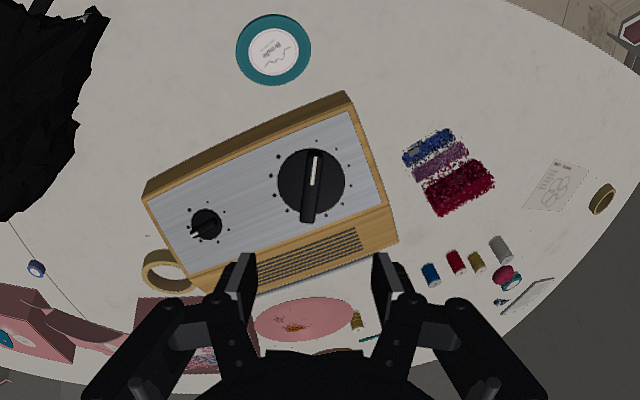

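The white line now runs from (316,157) to (311,187). I'll measure its angle.

```bash
python3 - <<'E'
from h import *
z=np.load("w3.npz"); p,P,Q=z["p"],z["P"],z["Q"]
m=np.zeros((400,640),np.uint8); m[152:192,300:325]=(p[152:192,300:325].min(2)>110)
v,u=np.nonzero(m); print(len(v),u.min(),u.max(),v.min(),v.max())
D=np.array([on_panel(q,36,P,Q) for q in zip(u,v)]); D-=D.mean(0); a=np.stack([D@up,D@left],1)
w=np.linalg.svd(a,full_matrices=False)[2][0]; print("angle mod 180",np.degrees(np.arctan2(w[1],w[0]))%180)
# dots of scale: smallest dot side; angle of panel up by long panel edge
e=[on_panel(q,0,P,Q) for q in((143,198),(351,110))]; q=e[1]-e[0]; print("front-edge dir",np.degrees(np.arctan2(q@left,q@up)))
p3,d3=r.snapshot("top"); W=cloud("top",d3)
for nm,b in dict(tower=(208,232,252,268),tin=(300,287,334,321),tape=(364,148,408,190)).items():
    q=W[b[1]:b[3],b[0]:b[2]].reshape(-1,3); q=q[(q[:,2]>12)&(q[:,2]<300)]; print(nm,q.min(0).round(),q.max(0).round())
E
```

```text
99 310 316 157 184
angle mod 180 149.82979348495618
front-edge dir 88.02046595881941
tower [418. 502.  14.] [482. 575. 110.]
tin [356. 308.  18.] [379. 365. 300.]
tape [623. 116.  12.] [719. 212.  28.]
```

```bash
python3 -c "
from bench import r;print(r.hand_in())"
```

```text
the job is handed in; nothing more can be done
None
```

The volume knob is at its anticlockwise end stop: its pointer measured 149.8° against a nominal 150°. The gripper has let go and backed clear, and the job is handed in with no verdict returned. The bead box and tape measured unmoved; the tin and tuning knob I only checked by eye in the last picture, and neither looked disturbed.

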